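# Lock the desk rail's loose quick-release clamp

### The job

One of the two quick-release clamps that hold the pen-tray rail on the office desk is still loose, its red lever sticking out and its red wing nut standing up. Turn its wing nut down until the wing lies level, so that the lever will bite firmly, and then swing its lever fully home, alongside the rail. Leave the lever of the other, already closed clamp as it is.

Things in the scene. Friction and masses are not known exactly. Their poses are not given: they have to be found in the camera images.
- loose_clamp: Clamp to lock: fixed dark steel foot, 100 x 70 mm, ears to 142 mm high; left or right one of two, 260 mm apart on a level 22 mm tube at height 85 mm (low blue tray between, 58 mm high). Origin: base centre, on the desk. z up; y along the tube, to the robot's left; x away from the robot. Skewer along x at y = 0, z = 125 mm: wing nut on its near end, x = -32 mm, lever pin on its far end, x = +34 mm.
- wing_nut (a joint): Its nut's angle about the skewer, rad. 0: the one red wing points level to the clamp's -y, top face at z = 128.5 mm; + is up, loose (starts 0.5 to 0.85); - is too tight: the lever may spring back. Wing 7 mm thick, 16 mm wide in x, end 60 mm from the axis. Push it down to tighten: friction 0.38 N m (12 N at 32 mm out), no stop at level, stays where left. Right: level within 0.25 rad.
- cam_lever (a joint): Its red lever's angle q about its upright pin, rad. 0: home, at a stop, pointing to the clamp's +y beside the tube; pi/2: straight out to +x (starts 1.3 to 1.6); direction x, y = (sin q, cos q). Blade 9 mm thick, z = 117 to 133 mm, end 90 mm from the pin, clear below. Friction 0.34 N m, stays where left; nut level, a spring of about 0.3 N m/rad resists below q = 0.75: 8 N at 70 mm when home.
- tight_lever (a joint): Angle (rad) of the lever of the other clamp, which looks alike and is measured in the same way. It is already locked: 0 (fully home, alongside the tube) at the start, and is to be left so.
Mind the look-alikes: they are no part of the job. What is shaped like the loose_clamp but orange is not meant.

How it is judged:
On the way, in this order (a step that is already met when the one before it is completed fails the run):
1. the wing nut is turned down to level, within 0.25 rad, while the lever is still open (above 1.0 rad) (value of joint wing_nut between -0.25 and 0.25 rad and value of joint cam_lever above 1 rad), for 0.2 s.
2. then the lever is swung home, to below 0.17 rad, with the nut still level within 0.25 rad (value of joint wing_nut between -0.25 and 0.25 rad and value of joint cam_lever below 0.17 rad), for 0.2 s.
At the end, for the whole second after the job is handed in: The loose clamp's wing nut is level within 0.25 rad (14 degrees), its lever is home within 0.17 rad (10 degrees) and both are at rest; the other clamp's lever is still home within 0.17 rad (all of step 2 and value of joint tight_lever below 0.17 rad and velocity of joint wing_nut between -0.1 and 0.1 rad/s and velocity of joint cam_lever between -0.1 and 0.1 rad/s); the robot touches nothing.
It fails at once if the other clamp's lever is opened by more than 0.17 rad (value of joint tight_lever above 0.17 rad).
It also fails if it takes over 40 s, if anything falls off the work surface, if the arm or the gripper's body presses on something with over 40 N, if the wrist force passes 120 N, or if a joint passes its speed limit or range.

### The arm

A 6-joint arm with a two-finger parallel gripper is mounted at the origin on the work surface. World frame = base frame: x ahead of the robot, y to its left, z up, the work surface at z = 0. Lengths are in m, angles in rad, forces in N, time in s.
With the tool pointing down it reaches from about 0.35 to 0.775 m from the base axis. Payload 7.3 kg.
Tool frame: the origin (TCP) lies at the centre of the arm's flange, where the gripper is bolted on; the fingertips stand 178 mm ahead of it and the grasp point (between the pads) lies 159 mm ahead of it; z points along the fingers, y is the direction in which the jaws open and shut (so a half turn about z gives the same grasp; the last joint's range is limited). The gripper opens to 92 mm and grips with 3 to 60 N. Pads are 19 mm wide; open, the fingers measure 130 mm over their backs; the gripper's body (75 mm by 190 mm) begins 47 mm behind the grasp point.
Start: joints at [-1.354, 0.342, 1.524, -0, 1.275, -0.146], TCP at [0.186, -0.491, 0.405] pointing down, gripper open.
Joint ranges: [-2.53, 2.53], [-0.77, 2.02], [0.04, 2.7], [-1, 4.14], [0.28, 2.66], [-3.11, 3.11]. Speed limits (rad/s): [2.57, 2.57, 3.14, 3.14, 3.14, 3.14].

### API

Orientations are given as a unit quaternion [w, x, y, z].
In Python, from bench import ctrl gives the robot as it stands.
- The arm moves only by the shell command python3 -m jog 'ROWS' [FORCE]. ROWS is JSON, a list of rows, each a list of 3 entries, a list of its own where there are three numbers: the shift along the tool's x, y, z in m, then the turn, a rotation vector about the tool's x, y, z in rad, then the closure, from 0 (fully open) to 1 (shut). A call has exactly 8 rows; each row shifts and turns the pose as measured when the row begins, along the tool's axes as they then stand; what a row does not reach is not made up. A row lasts 1/8 s, in which the tool goes at most 62.5 mm and 10.7 degrees, less where a joint would pass 70% of its speed; a pose out of reach is approached as far as the arm can. A call with a gripper value outside its range is refused whole. The fingers move at their own pace and stop on an object; FORCE is the grip in N (left out, the last holds). Time passes only in rows, so rows that do not move let the fingers close, or fill a call up. It gives the time, the measured TCP pose, the force and the opening at its end, in the units of the state.
- ctrl.get_obs(): the state, without advancing time (a new reading comes with each control period).
- ctrl.get_image(name): name is "side" or "top"; returns the picture (384x512x3 uint8, red, green, blue); there is no depth.
- ctrl.camera_info(name): a dict with "intrinsics" (3x3 intrinsics, pixels), "k1" (the pictures are not rectified: a ray, as slopes to the right and down, at radius r is drawn at 1 + k1 r^2 times it, then the intrinsics apply), "camera_from_world" (4x4, takes a point from world to camera coordinates). Camera axes: x right, y up, looking along -z (the intrinsics and any distortion apply to the point x, -y, -z); pixel columns grow to the right and rows downward; lengths in m; the calibration is good to about 2 mm. A picture is of the moment at which its call begins. camera_info takes no time and is no camera call.
- ctrl.job_done(): hands the job in, once; it reports no verdict.
The state is a dict: "time_s": time; "q": joint angles; "dq": joint speeds; "joint_torque": joint torques, N m; "eef_pos": TCP position; "orientation": TCP orientation; "contact_force": force on the tool from outside, world axes, zero at the start; "wrist_torque": the same for the moment, N m; "finger_gap": finger opening in m.
Only numpy, scipy, OpenCV 4.12 (cv2) and the standard library are available. Lean on these libraries where they do the work, as an engineer would, in place of code of your own. Each camera call takes 0.05 s, during which the arm holds its last target. There are 200 camera calls.

## Working session

There is one attempt and no reset: what is moved stays moved. The work goes in short steps, Python scripts to look and compute and a shell command to move; the robot and the scene stay as the last step left them, time stands still between calls to the robot, and variables do not carry over. Pictures are saved under pics/ and viewed, about 8 in all and at most 12, crops included, and the job is handed in when it is done.

```bash
ls; mkdir -p pics
cat > h.py <<'E'
import numpy as np, cv2
from bench import ctrl
def snap(n,f):
    im=ctrl.get_image(n); cv2.imwrite(f,cv2.cvtColor(im,cv2.COLOR_RGB2BGR)); return im
def ray(n,u,v):
    c=ctrl.camera_info(n); K=np.array(c["intrinsics"]); T=np.array(c["camera_from_world"])
    d=np.array([(u-K[0,2])/K[0,0],(v-K[1,2])/K[1,1]]); s=d.copy()
    for _ in range(30): s=d/(1+c["k1"]*(s@s))
    R=T[:3,:3]; return -R.T@T[:3,3], R.T@np.array([s[0],-s[1],-1])
def atz(n,u,v,z):
    o,d=ray(n,u,v); return o+d*(z-o[2])/d[2]
def proj(n,p):
    c=ctrl.camera_info(n); K=np.array(c["intrinsics"]); T=np.array(c["camera_from_world"])
    q=T[:3,:3]@p+T[:3,3]; s=np.array([q[0],-q[1]])/-q[2]; s=s*(1+c["k1"]*(s@s))
    return K[:2,:2]@s+K[:2,2]
E
python3 - <<'E'
from h import *
a=snap("side","pics/s0.png");b=snap("top","pics/t0.png")
for n in("side","top"):
    c=ctrl.camera_info(n);print(n,ray(n,256,192),c["k1"],c["intrinsics"])
print(ctrl.get_obs())
E
```

```text
pics
side (array([0.2974781 , 0.53009548, 0.61629429]), array([ 0.19867553, -0.73539232, -0.64794535])) -0.034598726145603456 [[395.04584994   0.         251.99216811]
 [  0.         395.04584994 191.20248042]
 [  0.           0.           1.        ]]
top (array([ 0.40323405, -0.06082078,  0.99339883]), array([ 0.06798255,  0.01237572, -0.99769801])) 0.03677016959721452 [[427.53682413   0.         261.49492503]
 [  0.         427.53682413 193.41284691]
 [  0.           0.           1.        ]]
{'time_s': 0.1, 'q': array([-1.35399232e+00,  3.42683341e-01,  1.52490618e+00,  3.30425687e-05,
        1.27540855e+00, -1.46016343e-01]), 'dq': array([ 0.00025495, -0.00172315, -0.00298878, -0.0005734 ,  0.0005299 ,
        0.00015836]), 'joint_torque': array([ 1.57555965e-03, -4.32004416e+01, -2.44694871e+01,  7.18942448e-02,
        5.26432588e-02, -2.73956039e-05]), 'eef_pos': array([ 0.1863219 , -0.49070653,  0.40410391]), 'orientation': array([-7.02824761e-04,  9.83590879e-01,  1.80412000e-01, -9.07379761e-06]), 'contact_force': array([-0.2248376 ,  0.56322366,  0.97959423]), 'wrist_torque': array([0.03321479, 0.05479534, 0.07186224]), 'finger_gap': 0.09173882291871037}
```

View pics/t0.png

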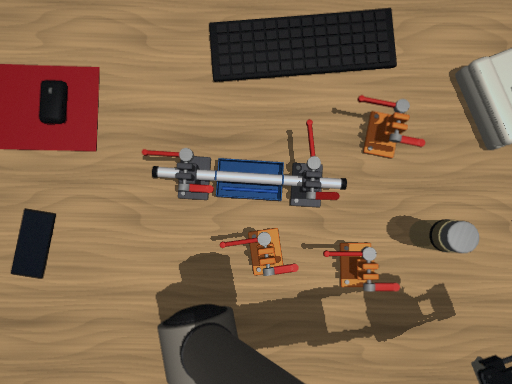

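View pics/s0.png

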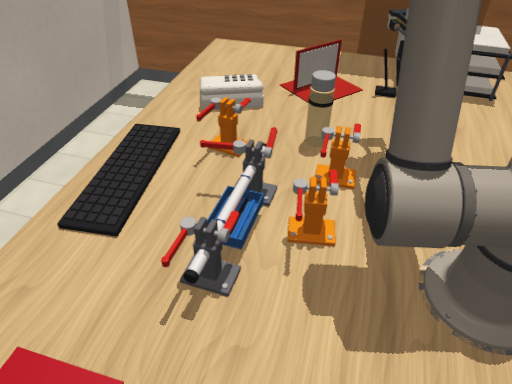

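Top view: the loose clamp is the right one: lever pin at about (314,163), lever tip (310,122), wing root (315,195), wing end (338,196). The tube ends are at (155,172) and (343,184). The orange look-alikes are at (268,250), (358,265) and (385,130).

```bash
python3 - <<'E'
from h import *
np.set_printoptions(precision=4,suppress=True)
t1=atz("top",155,172,.085);t2=atz("top",343,184,.085);d=t1-t2;yaw=np.arctan2(-d[0],d[1]);print("tube",t1,t2,np.linalg.norm(d),yaw)
pin=atz("top",314,163,.14);tip=atz("top",310,124,.125);print("pin",pin,"tip",tip,np.linalg.norm(tip-pin))
e=atz("top",186,155,.14);print("pin other",e,np.linalg.norm(e-pin),np.arctan2(-(e-pin)[0],(e-pin)[1]))
print("wing",atz("top",315,195,.125),atz("top",338,196,.155))
ex=np.array([np.cos(yaw),np.sin(yaw),0]);ey=np.array([-ex[1],ex[0],0])
o=pin-ex*.034;o[2]=0;print("origin",o,"lever q",np.pi/2-np.arctan2((tip-pin)@ey,(tip-pin)@ex)- 0)
print(np.arctan2((tip-pin)@ex,(tip-pin)@ey))
for n in("side","top"):
  print(n,"pin",proj(n,o+ex*.034+[0,0,.14]),"nut",proj(n,o-ex*.032+[0,0,.125]))
  for a in(0,.5,.7,.85):print(a,proj(n,o-ex*.032-ey*.06*np.cos(a)+np.array([0,0,.125+.06*np.sin(a)])))
for n,c in(("top",(250,90,400,230)),("side",(150,110,300,310))):
  im=cv2.imread("pics/%s0.png"%n[0]);cv2.imwrite("pics/c%s.png"%n[0],cv2.resize(im[c[1]:c[3],c[0]:c[2]],None,fx=3 if n=="side" else 4,fy=3 if n=="side" else 4,interpolation=2))
E
python3 -c "
import cv2,numpy as np
a=cv2.imread('pics/cs.png');b=cv2.imread('pics/ct.png');print(a.shape,b.shape)"
```

```text
tube [0.5036 0.1664 0.085 ] [ 0.4858 -0.2345  0.085 ] 0.40128474314716095 -0.04446777866461268
pin [ 0.522  -0.1655  0.14  ] tip [ 0.6046 -0.1582  0.125 ] 0.08422659587141847
pin other [0.5331 0.0918 0.14  ] 0.25759426942595626 -0.04313316721487534
wing [ 0.4586 -0.1702  0.125 ] [ 0.4556 -0.2115  0.155 ]
origin [ 0.488 -0.164  0.   ] lever q 1.437325427631751
1.4373254276317513
side pin [240.5016 141.4941] nut [269.1552 152.6969]
0 [276.6824 138.4999]
0.5 [276.3356 129.2387]
0.7 [275.6838 126.8872]
0.85 [275.0111 125.7539]
top pin [314. 163.] nut [311.2619 196.173 ]
0 [340.7736 198.0564]
0.5 [339.7708 197.0264]
0.7 [337.2256 196.5166]
0.85 [334.5551 196.1162]
(600, 450, 3) (560, 600, 3)
```

View pics/ct.png

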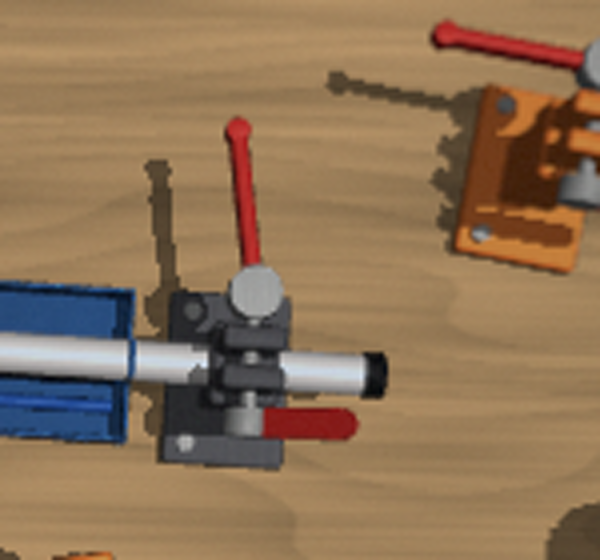

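Measurements agree with the given sizes: pins 258 mm apart (260 given), tube yaw -0.044, and reprojected nut and wing on the picture. The origin is about (0.488, -0.164), lever q about 1.44 and wing about 0.55. I'll go above the wing with the fingers closed.

```bash
python3 -m jog '[[[0.044,-0.0215,0],[0,0,0],1],[[0.044,-0.0215,0],[0,0,0],1],[[0.044,-0.0215,0],[0,0,0],1],[[0.044,-0.0215,0],[0,0,0],1],[[0.044,-0.0215,0],[0,0,0],1],[[0.044,-0.0215,0],[0,0,0],1],[[0.044,-0.0215,0],[0,0,0],1],[[0.044,-0.0215,0],[0,0,0],1]]' 30
python3 -m jog '[[[0,0,0],[0,0,0.135],1],[[0,0,0],[0,0,0.135],1],[[0,0,0],[0,0,0.135],1],[[0,0,0],[0,0,0],1],[[0,0,0],[0,0,0],1],[[0,0,0],[0,0,0],1],[[0,0,0],[0,0,0],1],[[0,0,0],[0,0,0],1]]'
cat >> h.py <<'E'
O=np.array([.488,-.164,0]);Y=-.0445
EX=np.array([np.cos(Y),np.sin(Y),0]);EY=np.array([-EX[1],EX[0],0]);EZ=np.array([0,0,1.])
def W(x,y,z): return O+EX*x+EY*y+EZ*z
def go(tip):  # tool-frame shift to bring the fingertip centre to clamp-frame tip
    from scipy.spatial.transform import Rotation as Rn
    s=ctrl.get_obs(); R=Rn.from_quat(np.roll(s["orientation"],-1)).as_matrix()
    t=s["eef_pos"]+R[:,2]*.178; w=t-O
    err=np.array([EX,EY,EZ]).T@np.diag([1,1,-1])*[1,-1,1]   # wanted tool axes: x, -y, -z of clamp
    rv=Rn.from_matrix(R.T@err).as_rotvec()
    print("t",s["time_s"],"tip clamp",np.array([w@EX,w@EY,w[2]]).round(4),"shift",(R.T@(W(*tip)-t)).round(4),"turn to square",rv.round(3),"F",s["contact_force"].round(1),"gap",round(s["finger_gap"],4))
E
python3 -c "
from h import *
go((-.032,-.042,.19));snap('side','pics/s1.png');snap('top','pics/t1.png')
a=cv2.imread('pics/s1.png')[90:310,120:330];b=cv2.imread('pics/t1.png')[80:300,220:400]
cv2.imwrite('pics/v1.png',cv2.resize(np.hstack([a,b]),None,fx=2,fy=2,interpolation=2))"
```

```text
time_s: 1.1
eef_pos: [0.4604, -0.199, 0.4018]
orientation: [-0.003, 0.984, 0.177, -0.001]
contact_force: [0.5, -0.9, -0.3]
finger_gap: 0.0164
time_s: 2.1
eef_pos: [0.4623, -0.1952, 0.3997]
orientation: [-0.004, 1.0, -0.024, -0.003]
contact_force: [0.4, -0.3, 0.6]
finger_gap: 0.0006
t 2.1 tip clamp [-0.0255 -0.031   0.2217] shift [-0.0062  0.0112  0.0317] turn to square [-0.007  0.007 -0.004] F [ 0.4 -0.3  0.6] gap 0.0006
```

View pics/v1.png

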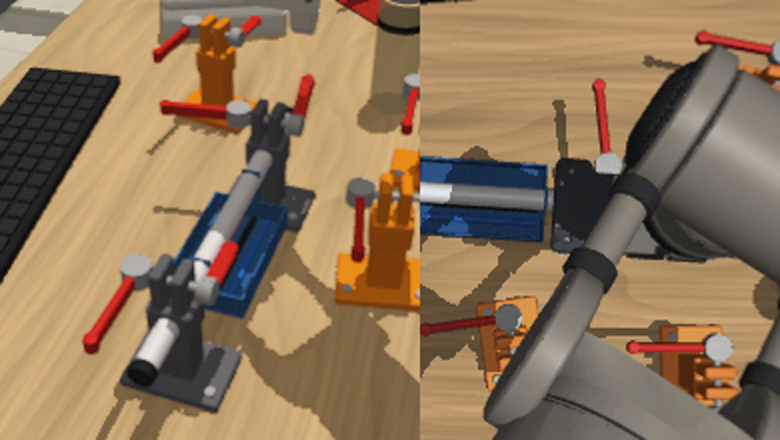

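The crop shows the lever still pointing out (205,108) and the wing standing up at (305,90), with the gripper clear above. Next I centre over the wing and push down.

```bash
python3 -m jog '[[[-0.006,0.011,0.01],[0,0,0],1],[[0,0,0.012],[0,0,0],1],[[0,0,0.012],[0,0,0],1],[[0,0,0.012],[0,0,0],1],[[0,0,0.012],[0,0,0],1],[[0,0,0.012],[0,0,0],1],[[0,0,0.012],[0,0,0],1],[[0,0,0],[0,0,0],1]]'
python3 -c "
from h import *
go((-.032,-.042,.1285))"
```

```text
time_s: 3.2
eef_pos: [0.4557, -0.2075, 0.3151]
orientation: [-0.0, 1.0, -0.024, -0.0]
contact_force: [-0.0, -0.6, -0.7]
finger_gap: 0.0004
t 3.2 tip clamp [-0.0304 -0.0448  0.1371] shift [-0.0016 -0.0027  0.0086] turn to square [-0.001  0.    -0.003] F [-0.  -0.6 -0.7] gap 0.0004
```

```bash
python3 -m jog '[[[-0.001,-0.002,0.002],[0,0,0],1],[[0,0,0.003],[0,0,0],1],[[0,0,0.003],[0,0,0],1],[[0,0,0],[0,0,0],1],[[0,0,0],[0,0,0],1],[[0,0,0],[0,0,0],1],[[0,0,0],[0,0,0],1],[[0,0,0],[0,0,0],1]]'
python3 -c "
from h import *
go((-.032,-.042,.1285));snap('side','pics/s2.png')
a=cv2.imread('pics/s2.png')[90:230,180:330]
cv2.imwrite('pics/v2.png',cv2.resize(a,None,fx=4,fy=4,interpolation=2))"
```

```text
time_s: 4.2
eef_pos: [0.4548, -0.2047, 0.3074]
orientation: [-0.0, 1.0, -0.023, -0.0]
contact_force: [-0.6, -0.3, 1.0]
finger_gap: 0.0006
t 4.2 tip clamp [-0.0313 -0.042   0.1294] shift [-0.0007 -0.      0.0009] turn to square [-0.001  0.    -0.002] F [-0.6 -0.3  1. ] gap 0.0006
```

View pics/v2.png

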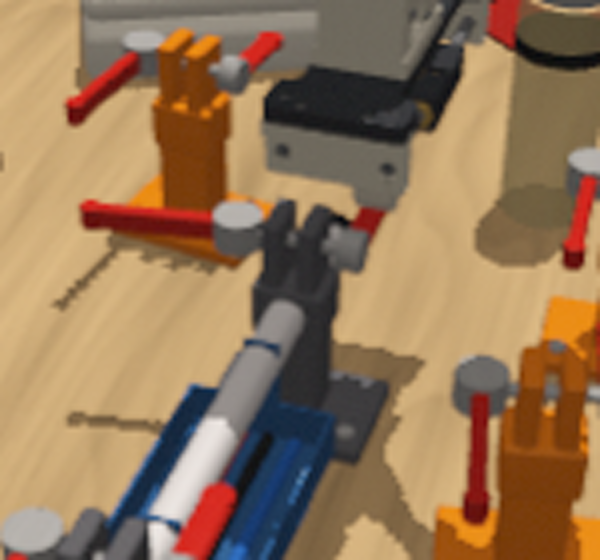

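The fingertips lie on the wing, which is now about level at (365,225) in the crop. The lever is still out at (90,215). I'll lift, move to beyond the lever's -y side, and check the wing.

```bash
python3 -m jog '[[[0,0,-0.025],[0,0,0],1],[[0,0,-0.025],[0,0,0],1],[[0,0,-0.02],[0,0,0],1],[[0.035,0.003,0],[0,0,0],1],[[0.035,0.003,0],[0,0,0],1],[[0.035,0.002,0],[0,0,0],1],[[0.03,0,0],[0,0,0],1],[[0,0,0],[0,0,0],1]]'
python3 -c "
from h import *
go((.1085,-.05,.105))
p=atz('top',360,98,.125)-O;print('orange lever tip',p@EX,p@EY)
snap('side','pics/s3.png')
for a in(-.3,0,.3,.6):print(a,((proj('side',W(-.032,-.06*np.cos(a),.125+.06*np.sin(a)))-[220,100])*6).round())
a=cv2.imread('pics/s3.png')[100:190,220:320]
cv2.imwrite('pics/v3.png',cv2.resize(a,None,fx=6,fy=6,interpolation=2))"
```

```text
time_s: 5.25
eef_pos: [0.5927, -0.2195, 0.379]
orientation: [-0.001, 1.0, -0.024, -0.0]
contact_force: [0.1, -0.4, -0.9]
finger_gap: 0.0004
t 5.25 tip clamp [ 0.107  -0.0505  0.201 ] shift [ 0.0016 -0.0003  0.096 ] turn to square [-0.001  0.001 -0.003] F [ 0.1 -0.4 -0.9] gap 0.0004
orange lever tip 0.17657007263299157 -0.08845635028850019
-0.3 [336. 274.]
0 [340. 231.]
0.3 [340. 195.]
0.6 [336. 168.]
```

View pics/v3.png

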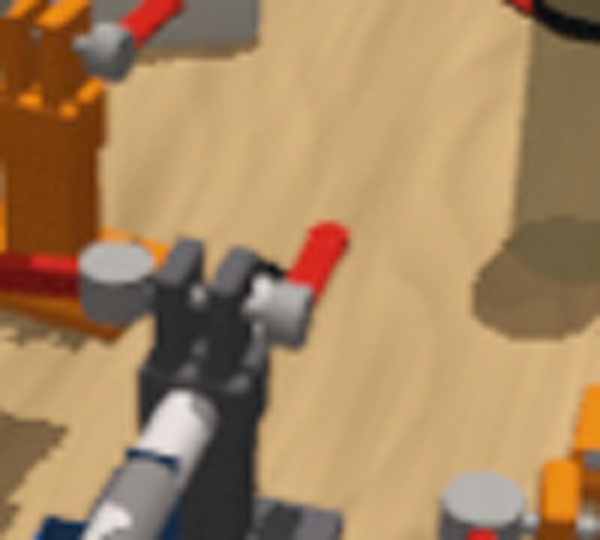

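The wing end is at about (337,232), against a predicted (340,231) for level, so the nut is level. Now I go down beside the lever.

```bash
python3 -m jog '[[[0.001,0,0.01],[0,0,0],1],[[0,0,0.015],[0,0,0],1],[[0,0,0.015],[0,0,0],1],[[0,0,0.015],[0,0,0],1],[[0,0,0.015],[0,0,0],1],[[0,0,0.01],[0,0,0],1],[[0,0,0.005],[0,0,0],1],[[0,0,0],[0,0,0],1]]'
python3 -c "
from h import *
go((.1085,-.05,.105))
for q in (1.4,1.2,1,.8,.6,.4,.2,0,-.05):
  d=np.array([np.sin(q),np.cos(q)]);n=np.array([np.cos(q),-np.sin(q)])
  print(q,([.034,0]+.065*d+.0045*n+[.0095,-.019]).round(4))
"
```

```text
time_s: 6.3
eef_pos: [0.5901, -0.2194, 0.2871]
orientation: [-0.002, 1.0, -0.025, -0.003]
contact_force: [-0.5, -0.5, 0.4]
finger_gap: 0.0005
t 6.3 tip clamp [ 0.1036 -0.0502  0.1091] shift [ 0.005  -0.0003  0.0041] turn to square [-0.003  0.005 -0.005] F [-0.5 -0.5  0.4] gap 0.0005
1.4 [ 0.1083 -0.0124]
1.2 [0.1057 0.0004]
1 [0.1006 0.0123]
0.8 [0.0933 0.0231]
0.6 [0.0839 0.0321]
0.4 [0.073  0.0391]
0.2 [0.0608 0.0438]
0 [0.048 0.046]
-0.05 [0.0447 0.0461]
```

```bash
python3 -m jog '[[[0.003,-0.008,0.002],[0,0,0],1],[[0.001,-0.008,0.001],[0,0,0],1],[[0,-0.008,0],[0,0,0],1],[[0,-0.008,0],[0,0,0],1],[[0,-0.008,0],[0,0,0],1],[[-0.002,-0.008,0],[0,0,0],1],[[-0.003,-0.007,0],[0,0,0],1],[[-0.003,-0.006,0],[0,0,0],1]]'
python3 -c "
from h import *
go((.0839,.0321,.107))"
```

```text
time_s: 7.3
eef_pos: [0.5907, -0.1572, 0.2862]
orientation: [0.004, 1.0, -0.024, 0.002]
contact_force: [2.7, -5.7, -3.3]
finger_gap: 0.0005
t 7.3 tip clamp [0.1029 0.0101 0.1082] shift [-0.0191 -0.022   0.0009] turn to square [ 0.007 -0.003 -0.004] F [ 2.7 -5.7 -3.3] gap 0.0005
```

Contact at about 6 N, as expected. I continue along the arc.

```bash
python3 -m jog '[[[-0.002,-0.005,0],[0,0,0],1],[[-0.003,-0.005,0],[0,0,0],1],[[-0.003,-0.005,0],[0,0,0],1],[[-0.004,-0.004,0],[0,0,0],1],[[-0.004,-0.004,0],[0,0,0],1],[[-0.005,-0.003,0],[0,0,0],1],[[-0.005,-0.003,0],[0,0,0],1],[[-0.005,-0.003,0],[0,0,0],1]]'
python3 -c "
from h import *
go((.048,.046,.107))"
```

```text
time_s: 8.3
eef_pos: [0.565, -0.1273, 0.2875]
orientation: [0.013, 1.0, -0.025, 0.013]
contact_force: [4.9, -4.4, -4.5]
finger_gap: 0.0004
t 8.3 tip clamp [0.08   0.0357 0.1096] shift [-0.0321 -0.0102  0.0015] turn to square [ 0.025 -0.026 -0.005] F [ 4.9 -4.4 -4.5] gap 0.0004
```

```bash
python3 -m jog '[[[-0.004,-0.003,0],[0.006,-0.006,0],1],[[-0.004,-0.003,0],[0.006,-0.006,0],1],[[-0.005,-0.002,0],[0.006,-0.006,0],1],[[-0.005,-0.001,0],[0.006,-0.006,0],1],[[-0.005,-0.001,0],[0.004,-0.004,0],1],[[-0.004,0,0],[0.004,-0.004,0],1],[[-0.004,0,0],[0.004,-0.004,0],1],[[-0.003,0,0],[0.004,-0.004,0],1]]'
python3 -c "
from h import *
go((.048,.046,.107))"
```

```text
time_s: 9.3
eef_pos: [0.5407, -0.1191, 0.291]
orientation: [0.001, 1.0, -0.026, 0.015]
contact_force: [8.1, -2.7, -5.6]
finger_gap: 0.0005
t 9.3 tip clamp [0.0562 0.0471 0.1131] shift [-0.0084  0.0012  0.0059] turn to square [ 0.001 -0.031 -0.008] F [ 8.1 -2.7 -5.6] gap 0.0005
```

```bash
python3 -m jog '[[[-0.002,0,0.002],[0,-0.006,0],1],[[-0.002,0,0.002],[0,-0.006,0],1],[[-0.003,0,0.002],[0,-0.006,0],1],[[-0.003,0,0.001],[0,-0.006,0],1],[[-0.003,0,0.001],[0,-0.006,0],1],[[-0.003,0,0],[0,-0.006,0],1],[[-0.003,0,0],[0,-0.006,0],1],[[-0.003,0,0],[0,-0.006,0],1]]'
python3 -c "
from h import *
go((.048,.046,.107))
snap('side','pics/s4.png')
for q in (0,.17,.34):print(q,((proj('side',W(.034+.086*np.sin(q),.086*np.cos(q),.125))-[180,90])*4).round())
a=cv2.imread('pics/s4.png')[90:230,180:330]
cv2.imwrite('pics/v4.png',cv2.resize(a,None,fx=4,fy=4,interpolation=2))"
```

```text
time_s: 10.3
eef_pos: [0.5344, -0.1172, 0.2922]
orientation: [0.005, 0.999, -0.028, 0.025]
contact_force: [14.7, -1.6, -8.3]
finger_gap: 0.0
t 10.3 tip clamp [0.0532 0.047  0.1145] shift [-0.0055  0.001   0.0072] turn to square [ 0.01  -0.05  -0.012] F [14.7 -1.6 -8.3] gap 0.0
0 [186. 318.]
0.17 [160. 311.]
0.34 [138. 302.]
```

View pics/v4.png

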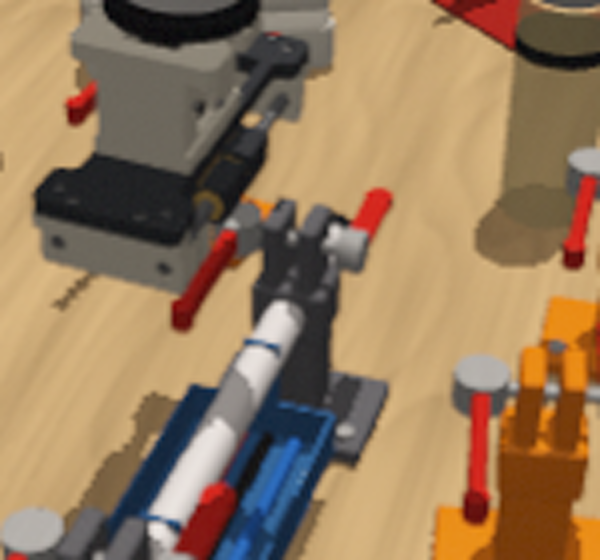

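The lever end is at about (182,316), against (186,318) predicted for q=0 and (160,311) for 0.17, so it is close to home. I press a little harder to confirm the stop, then back off.

```bash
python3 -m jog '[[[-0.005,0,0.001],[0,-0.006,0],1],[[-0.006,0,0.001],[0,-0.006,0],1],[[-0.006,0,0.001],[0,-0.006,0],1],[[-0.006,0,0.001],[0,-0.006,0],1],[[-0.006,0,0.001],[0,-0.006,0],1],[[-0.006,0,0.001],[0,-0.006,0],1],[[-0.006,0,0],[0,-0.006,0],1],[[-0.006,0,0],[0,-0.006,0],1]]'
python3 -c "
from h import *
go((.048,.046,.107))"
```

```text
time_s: 11.35
eef_pos: [0.5208, -0.1145, 0.2937]
orientation: [0.013, 0.997, -0.03, 0.066]
contact_force: [25.6, 0.5, -12.9]
finger_gap: 0.0003
t 11.35 tip clamp [0.054  0.0464 0.1173] shift [-0.0073  0.0003  0.0095] turn to square [ 0.024 -0.132 -0.017] F [ 25.6   0.5 -12.9] gap 0.0003
```

Force rose to 26 N with no tip motion, so the lever is on its stop. Now I retreat away from the lever, then up.

```bash
python3 -m jog '[[[0.01,0,0],[0,0,0],1],[[0.02,0,0],[0,0,0],1],[[0.02,0,0],[0,0,0],1],[[0.015,0,0],[0,0,0],1],[[0,0,-0.04],[0,0,0],1],[[0,0,-0.04],[0,0,0],1],[[0,0,-0.05],[0,0,0],1],[[0,0,-0.05],[0,0,0],1]]'
python3 -m jog '[[[0,0,-0.05],[0,0,0],1],[[0,-0.06,0],[0,0,0],1],[[0,-0.06,0],[0,0,0],1],[[0,-0.06,0],[0,0,0],1],[[0,-0.05,0],[0,0,0],1],[[0,0,0],[0,0,0],1],[[0,0,0],[0,0,0],1],[[0,0,0],[0,0,0],1]]'
python3 -c "
from h import *
go((.048,.046,.107))
snap('side','pics/s5.png');snap('top','pics/t5.png')
for q in (0,.17,.34):print(q,((proj('side',W(.034+.086*np.sin(q),.086*np.cos(q),.125))-[120,90])*2).round(),((proj('top',W(.034+.086*np.sin(q),.086*np.cos(q),.125))-[150,80])*2).round()+[420,0])
a=cv2.imread('pics/s5.png')[90:310,120:330];b=cv2.imread('pics/t5.png')[80:300,150:330]
cv2.imwrite('pics/v5.png',cv2.resize(np.hstack([a,b]),None,fx=2,fy=2,interpolation=2))"
```

```text
time_s: 12.35
eef_pos: [0.5643, -0.1102, 0.4819]
orientation: [0.011, 0.998, -0.03, 0.06]
contact_force: [0.7, 0.5, -0.6]
finger_gap: 0.0004
time_s: 13.35
eef_pos: [0.571, 0.1272, 0.5346]
orientation: [0.013, 0.997, -0.032, 0.065]
contact_force: [-0.3, 0.2, 0.3]
finger_gap: 0.0005
t 13.35 tip clamp [0.093  0.2904 0.3581] shift [-0.0727  0.24    0.2489] turn to square [ 0.022 -0.13  -0.02 ] F [-0.3  0.2  0.3] gap 0.0005
0 [213. 159.] [662. 163.]
0.17 [200. 155.] [664. 149.]
0.34 [189. 151.] [669. 135.]
```

View pics/v5.png

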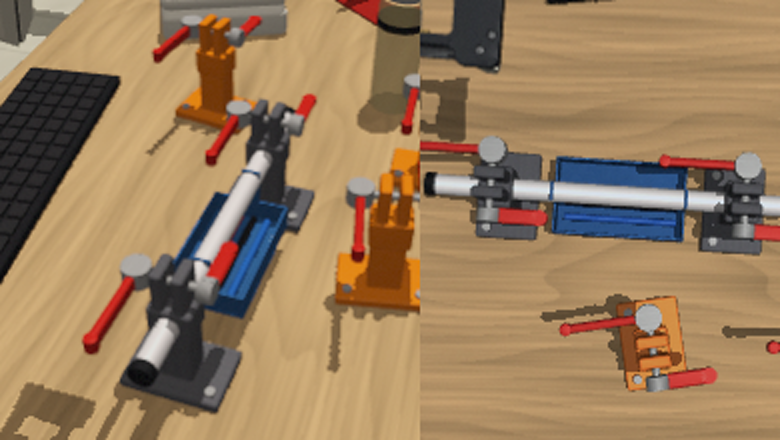

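Both clamps look closed. The loose lever's end is at (664,161) in the top crop, against (662,163) for q=0. The wing end is at about (310,98) in the side crop, against (313,97) for level. The other lever is unchanged and the arm is clear, so I hand in.

```bash
python3 -c "
from bench import ctrl
print(ctrl.job_done())"
```

```text
the job is handed in; nothing more can be done
None
```

I pushed the loose (right-hand) clamp's wing nut down to level with the closed fingertips. I then swung its lever home against its stop and backed the arm away. The job was handed in at about 13.5 s of the 40 s allowed; no verdict was reported.

- **Wing nut:** its end was within a pixel or two of the position predicted for level, both before the lever was swung and at the end.
- **Lever:** its end was within about 1 pixel of the home position. When I pushed harder the force rose to 26 N with no further movement, so it is on its stop.
- **Other clamp:** its lever looked unchanged in both final pictures.
- **Clearance:** the arm was clear of everything, with about 0.5 N measured at the tool, which is noise level.

One reading disagreed: at the stop the fingertips measured about 5 mm further out than my estimate for home. The tool had tilted 0.05 to 0.13 rad while pressing, which may explain it. The final pictures show the lever home.

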